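# Clear used pieces off the preparation deck into the waste drawer

## Robot

A 7-joint arm with a two-finger parallel gripper is mounted at the origin on the work surface. World frame = base frame: x ahead of the robot, y to its left, z up, the work surface at z = 0. Lengths are in mm, angles in rad, forces in N, time in s.
With the tool pointing down it reaches from about 400 to 875 mm from the base axis. Payload 19.3 kg.
Tool frame: the origin (TCP) lies at the very end of the fingers, on their centre line; the grasp point (between the pads) lies 19 mm behind it (robot.pinch_z is the distance from the TCP to the grasp point, in mm); z points along the fingers, y is the line along which they close (so a half turn about z gives the same grasp; the last joint's range is limited). The gripper opens to 85 mm and grips with 20 to 120 N. Pads are 22 mm wide; open, the fingers measure 114 mm over their backs; the gripper's body (76 mm by 85 mm) begins 54 mm behind the grasp point. The pads swing forward as they close: fully open they stand 13 mm farther back than shut.
Start: joints at [1.095, 0.521, -0.036, 1.599, 0.021, 1.021, -0.113], TCP at [246.693, -574.245, 231.291] pointing down, gripper open.
Joint ranges: [-2.91, 2.91], [-0.3, 2.13], [-1.5, 1.42], [0.17, 2.43], [-1.26, 4.41], [0.16, 1.93], [-2.52, 2.52]. Speed limits (rad/s): [1.89, 1.89, 2.39, 2.39, 3.01, 3.01, 3.01].

## Interface

Orientations are given as a 3x3 rotation matrix whose columns are the frame's x, y, z axes.
In Python, from bench import robot, capture, camera_model, ticket gives the robot as it stands. Calls block until the motion is done:
- robot.reach(position, orientation): joint-space move of the TCP to a pose.
- robot.move_straight(position, speed=150, rotation=None, contact_N=None): straight line of the TCP; rotation=None keeps the orientation; speed is the mean speed in mm/s. With contact_N (N) it stops when the force on the tool has changed by that much, and returns True; else False.
- robot.goto_joints(angles): joint-space move.
- robot.release() and robot.grasp(f_grip=None): open the fingers fully, or close them until they stop; f_grip is the grip in N (None keeps the last).
- robot.pause(seconds).
- robot.ik(position, orientation): joint angles nearest the present ones, or None.
- robot.observe(): the state.
- capture(name): name is "side" or "top"; returns the picture (480x640x3 uint8, red, green, blue); there is no depth.
- camera_model(name): a dict with "mtx" (3x3 intrinsics, pixels), "cam_to_world" (4x4, takes a point from camera to world coordinates). Camera axes: x right, y down, z forward; pixel columns grow to the right and rows downward; lengths in mm; the calibration is good to about 2 mm. A picture is of the moment at which its call begins. camera_model takes no time and is no camera call.
A pose or a line that the arm cannot do raises robot.MotionError and nothing moves.
- ticket.sign_off(): hands the job in; it is judged then, once.
The state is a dict: "clock": time; "q": joint angles; "dq": joint speeds; "effort": joint torques, N m; "tool_pos": TCP position; "tcp_rot": TCP orientation; "wrist_force": force on the tool from outside, world axes, zero at the start; "moment": the same for the moment, N m; "width": finger opening in mm; "grip_force": force on a finger pad.
Only numpy, scipy, OpenCV 4.12 (cv2) and the standard library are available. Lean on these libraries where they do the work, as an engineer would, in place of code of your own. Each camera call takes 0.05 s, during which the arm holds its last target. There are 200 camera calls.

## Task

Pull open the waste drawer of the small bench-top cabinet and clear the three used pieces (the screw cap, the rubber bung and the empty slide holder) off the steel deck into it, then push the drawer fully shut with them inside. The sealed sample jar must stay standing where it is on the deck, and the tube rack and slide box on the bench must not be moved.

Things in the scene. Friction and masses are not known exactly. Their poses are not given: they have to be found in the camera images.
- cabinet: Low fixed grey cabinet, 240 mm deep (x) by 260 mm wide (y), with a flat steel deck on top. Origin: centre of its underside, on the bench, z up; the deck's top is 100 mm above it. Its -x side is the front, where the drawer comes out from under the deck; that edge of the deck is open. The other three edges carry a kerb 6 mm thick and 10 mm high.
- deck_front (a point): Middle of the open front edge of the deck, at the deck's top surface (cabinet x = -120 mm, z = 100 mm). Axes as the cabinet's.
- drawer (a joint): Travel of the waste drawer in m: 0 fully shut, 0.13 fully out; it slides towards the cabinet's -x with about 1.5 N of friction and stays where left. It may start slightly ajar.
- drawer_handle (a point): Middle of the drawer's bar handle: a horizontal steel bar 10 mm thick and 90 mm long along the cabinet's y, 42 mm out from the drawer front (centre to face: a gap of 37 mm), 60 mm above the bench, 40 mm below the deck; a post at each end joins it to the front. Moves with the drawer.
- drawer_in (a point): Centre of the drawer's inner floor, 18 mm above the bench; axes as the cabinet's; moves with the drawer. Inside: 220 mm (x) by 224 mm (y), walls 60 mm high. The drawer front is 12 mm thick, its top edge 86 mm above the bench, its inner face 110 mm to -x of this point. Fully out, 130 mm of the inside lies open in front of the deck edge.
- cap: A used white screw cap: a disc 40 mm across (42 over its ribs) and 16 mm high, lying flat on the deck. Origin: centre of its underside, z its axis.
- bung: A used dark rubber bung: a blunt cone 26 mm across at the foot, 21 mm at the top, 24 mm high, standing on the deck. Origin: centre of its underside, z its axis.
- holder: An empty white slide holder: a flat block 50 mm (its x) by 28 mm (its y) by 12 mm high, lying flat on the deck at any yaw. Origin: centre of its underside.
- jar: Sealed sample jar to be left alone: 52 mm across, 50 mm high, standing near the back of the deck. Origin: centre of its underside, z up.
- rack: Tube rack with capped tubes, to be left alone: 70 mm (x) by 180 mm (y), 111 mm high, standing on the bench in front of the drawer's reach. Origin: centre of its underside.
- slidebox: Closed white slide box, to be left alone: about 110 mm (x) by 184 mm (y), 42 mm high, on the bench behind the cabinet. Origin: centre of its underside.

How it is judged (in metres and radians):
On the way, in this order (a step that is already met when the one before it is completed fails the run):
1. the drawer is pulled open by at least 80 mm (value of joint drawer above 0.08 m), for 0.2 s.
2. all three used pieces are in the drawer (x of cap in the frame of drawer_in between -0.115 and 0.115 m and y of cap in the frame of drawer_in between -0.115 and 0.115 m and z of cap in the frame of drawer_in between -0.005 and 0.065 m and x of bung in the frame of drawer_in between -0.115 and 0.115 m and y of bung in the frame of drawer_in between -0.115 and 0.115 m and z of bung in the frame of drawer_in between -0.005 and 0.065 m and x of holder in the frame of drawer_in between -0.115 and 0.115 m and y of holder in the frame of drawer_in between -0.115 and 0.115 m and z of holder in the frame of drawer_in between -0.005 and 0.065 m), for 0.2 s.
At the end, for the whole second after the job is handed in: The drawer is shut to within 8 mm; cap, bung and slide holder lie at rest inside it; the jar stands upright (within 0.15 rad), and jar, tube rack and slide box are within 20 mm of where they started (all of step 2 and value of joint drawer below 0.008 m and linear speed of each of cap, bung, holder below 0.03 m/s and angle between jar's own z axis and vertical below 0.15 rad and distance of each of jar, rack, slidebox from where it was at the start of the episode below 0.02 m); the robot touches nothing.
It fails at once if the sample jar is tipped by more than 0.35 rad (angle between jar's own z axis and vertical above 0.35 rad).
It fails at once if the sample jar is shifted by more than 20 mm (distance of jar from where it was at the start of the episode above 0.02 m).
It fails at once if the tube rack is shifted by more than 20 mm (distance of rack from where it was at the start of the episode above 0.02 m).
It fails at once if the slide box is shifted by more than 20 mm (distance of slidebox from where it was at the start of the episode above 0.02 m).
It also fails if it takes over 61 s, if anything falls off the work surface, if the arm or the gripper's body presses on something with over 40 N, if the wrist force passes 120 N, or if a joint passes its speed limit or range.

## Working session

There is one attempt and no reset: what is moved stays moved. The work goes in short steps, each a Python script; the robot and the scene stay as the last script left them, time stands still between calls to the robot, and variables do not carry over. Pictures are saved under pics/ and viewed, at most 10 in all, crops included, and the job is handed in when it is done.

```bash
mkdir -p pics; ls; python3 - <<'E'
from bench import robot,capture,camera_model
import cv2
for n in("side","top"):
    cv2.imwrite(f"pics/{n}0.png",capture(n)[:,:,::-1]); m=camera_model(n); print(n,m["mtx"],m["cam_to_world"].round(3) if hasattr(m["cam_to_world"],'round') else m["cam_to_world"])
o=robot.observe(); print(o["clock"],o["tcp_rot"],o["width"])
E
```

```text
pics
side [[510.2366658    0.         312.06550663]
 [  0.         510.2366658  247.55250279]
 [  0.           0.           1.        ]] [[-7.63000e-01 -4.93000e-01  4.18000e-01  9.13030e+01]
 [-6.47000e-01  5.67000e-01 -5.10000e-01  6.52869e+02]
 [ 1.40000e-02 -6.60000e-01 -7.51000e-01  9.63377e+02]
 [ 0.00000e+00  0.00000e+00  0.00000e+00  1.00000e+00]]
top [[442.08548548   0.         322.01677456]
 [  0.         442.08548548 240.89639861]
 [  0.           0.           1.        ]] [[ 1.500000e-02 -9.810000e-01  1.940000e-01  3.302590e+02]
 [-1.000000e+00 -1.800000e-02 -1.100000e-02  5.980400e+01]
 [ 1.400000e-02 -1.930000e-01 -9.810000e-01  1.307489e+03]
 [ 0.000000e+00  0.000000e+00  0.000000e+00  1.000000e+00]]
0.1 [[ 9.18779424e-01  3.94771001e-01 -4.76742145e-04]
 [ 3.94771275e-01 -9.18779036e-01  8.50022827e-04]
 [-1.02456327e-04 -9.69187588e-04 -9.99999525e-01]] 85.50341362613219
```

View pics/top0.png

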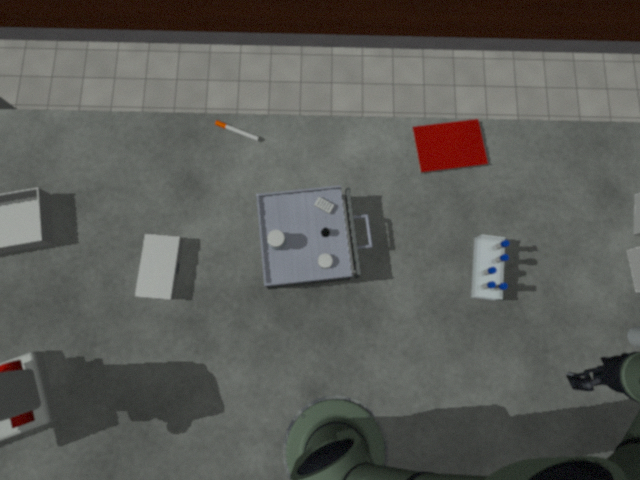

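View pics/side0.png

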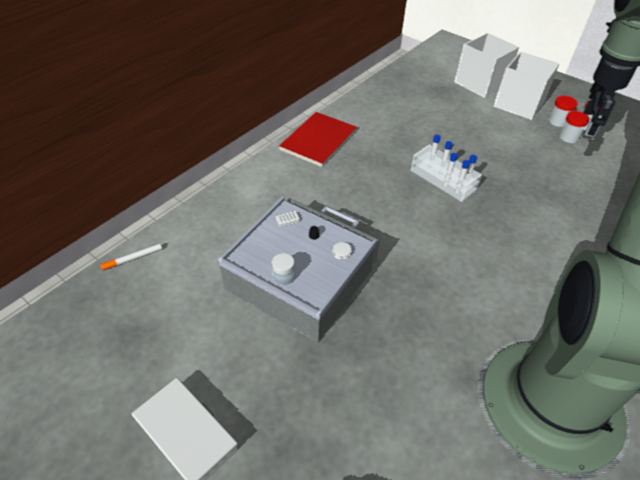

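The top view shows the cabinet at about (308,237). Its drawer front and handle face right (world -y), with the handle near (366,231). The cap is at (325,261), the bung (325,232), the holder (325,205), the jar (276,239) and the rack (489,267). In the side view the cap is at (343,251), the bung (314,232), the holder (288,217) and the handle (341,215). I'll zoom both for accurate pixels.

```bash
python3 - <<'E'
import cv2
a=cv2.imread("pics/top0.png")[175:300,245:395]; b=cv2.imread("pics/side0.png")[185:345,210:400]
cv2.imwrite("pics/topz.png",cv2.resize(a,None,fx=4.8,fy=4.8,interpolation=cv2.INTER_CUBIC))
cv2.imwrite("pics/sidez.png",cv2.resize(b,None,fx=3.7,fy=3.7,interpolation=cv2.INTER_CUBIC))
E
```

```text
(no output)
```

View pics/topz.png

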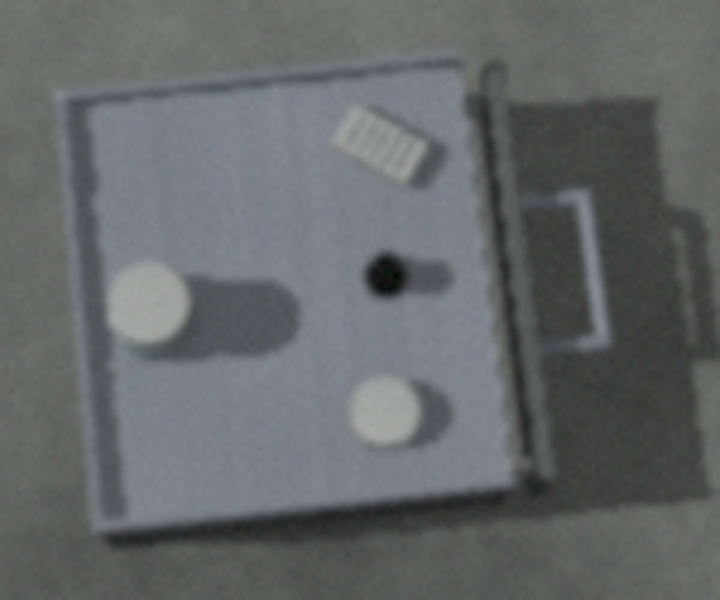

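View pics/sidez.png

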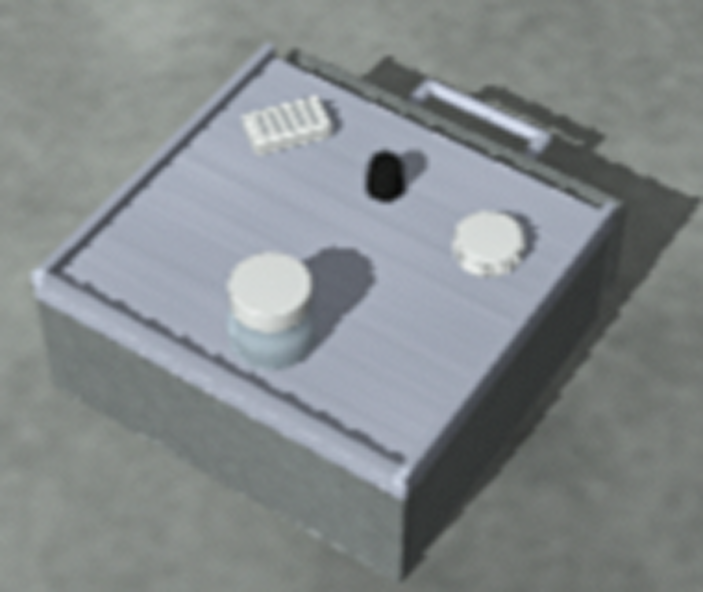

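```bash
cat > h.py <<'E'
import numpy as np, cv2
from bench import robot,capture,camera_model
def P(n):
    m=camera_model(n); T=np.linalg.inv(np.array(m["cam_to_world"])); return np.array(m["mtx"])@T[:3]
def tri(t,s):
    X=cv2.triangulatePoints(P("top"),P("side"),np.array(t,float).reshape(2,1),np.array(s,float).reshape(2,1)); return (X[:3]/X[3]).ravel()
def onz(n,uv,z):
    m=camera_model(n); T=np.array(m["cam_to_world"]); d=T[:3,:3]@np.linalg.inv(m["mtx"])@[*uv,1]; c=T[:3,3]; return c+d*(z-c[2])/d[2]
E
python3 - <<'E'
from h import *
np.set_printoptions(precision=1,suppress=True)
tz=lambda u,v:(245+(u+.5)/4.8-.5,175+(v+.5)/4.8-.5)
sz=lambda u,v:(210+(u+.5)/3.7-.5,185+(v+.5)/3.7-.5)
F=dict(cap=((386,411),(489,238),116),bung=((385,274),(385,163),124),holder=((382,146),(288,123),112),jar=((148,304),(271,283),150),
hA=((582,196),(422,91),63),hB=((601,345),(545,136),63),BN=((98,530),(408,485),110),BF=((58,93),(38,275),110),FF=((462,55),(270,45),110),FN=((515,487),(618,205),110))
for k,(t,s,z) in F.items():
    X=tri(tz(*t),sz(*s)); print(k,X,"plane:",onz("top",tz(*t),z),onz("side",sz(*s),z))
for n,f,L in(("top",tz,[(360,103),(431,145),(405,186),(333,145)]),("side",sz,[(243,115),(320,95),(333,130),(258,150)])):
    print(n,[onz(n,f(*p),112)[:2] for p in L])
print("rack",[onz("top",p,60)[:2] for p in((473,235),(505,235),(505,300),(471,299))])
E
```

```text
cap [511.8  37.2 115. ] plane: [512.   37.4 116. ] [510.9  37.8 116. ]
bung [589.9  39.7 127.4] plane: [589.8  39.2 124. ] [592.6  37.4 124. ]
holder [669.   41.8 111.2] plane: [668.9  41.8 112. ] [668.4  42.4 112. ]
jar [563.9 170.8 153.1] plane: [564.6 171.2 150. ] [565.6 169.  150. ]
hA [656.5 -80.6  56.7] plane: [653.8 -80.5  63. ] [653.5 -75.3  63. ]
hB [561.1 -90.6  69.8] plane: [562.2 -91.5  63. ] [564.7 -96.2  63. ]
BN [441.4 198.4 103.9] plane: [442.4 198.5 110. ] [437.8 201.2 110. ]
BF [696.4 231.4 111.3] plane: [697.9 232.2 110. ] [696.4 230.4 110. ]
FF [726.2  -4.3 110.6] plane: [726.   -4.6 110. ] [727.   -4.7 110. ]
FN [469.7 -36.4 113.5] plane: [470.7 -36.5 110. ] [470.9 -39.4 110. ]
top [array([694.7,  55.1]), array([670. ,  13.2]), array([645. ,  28.1]), array([668.9,  70.4])]
side [array([694.7,  55.8]), array([669.9,  10.2]), array([642.9,  28.3]), array([666.7,  72.1])]
rack [array([ 602. , -391.6]), array([ 603.7, -484.9]), array([ 416.2, -472.7]), array([ 417.4, -376.5])]
```

Triangulated heights (cap 115, bung 127, holder 111, jar 153, kerb about 110) match the known sizes. The kerb corners fit a 240×260 rectangle centred at about (583,97) with cabinet x at about 97°. The handle shows the drawer is about 21 mm ajar. Next I hook the bar with closed fingers and pull.

```bash
cat >> h.py <<'E'
ORG=np.array([583.4,97.3]); TH=np.deg2rad(96.95)
EX=np.array([np.cos(TH),np.sin(TH)]); EY=np.array([-EX[1],EX[0]])
def C(x,y,z): return [*(ORG+x*EX+y*EY),z]
def cab(p): d=np.array(p[:2])-ORG; return np.array([d@EX,d@EY,p[2]])
def R(a,p):
    "tool down, closing along world angle a; the half turn nearer the present joints"
    best=None
    for b in(a,a+np.pi):
        y=np.array([np.cos(b),np.sin(b),0]); z=np.array([0,0,-1.]); M=np.c_[np.cross(y,z),y,z]; q=robot.ik(p,M)
        if q is not None:
            c=abs(q[6])+.3*np.abs(np.array(q)-robot.observe()["q"]).sum()
            if best is None or c<best[0]: best=(c,M)
    return best[1]
def st(): o=robot.observe(); print(round(o["clock"],1),cab(o["tool_pos"]).round(1),"w",round(o["width"],1),np.round(o["wrist_force"],1),"q7",round(o["q"][6],2))
E
python3 - <<'E'
from h import *
robot.grasp(30); st()
p=C(-161.4,0,150); robot.reach(p,R(TH+np.pi/2,p)); st()
print(robot.move_straight(C(-161.4,0,45),speed=100,contact_N=6)); st()
robot.move_straight(C(-200,0,45),speed=60); st()
robot.move_straight(C(-274,0,45),speed=80); st()
robot.move_straight(C(-270,0,45),speed=80)
robot.move_straight(C(-270,0,180),speed=200); st()
for n in("top","side"): cv2.imwrite(f"pics/{n}1.png",capture(n)[:,:,::-1])
a=cv2.imread("pics/top1.png")[165:315,235:435]
cv2.imwrite("pics/t1z.png",cv2.resize(a,None,fx=4,fy=4,interpolation=cv2.INTER_CUBIC))
E
```

```text
0.9 [-625.9  415.5  231.3] w -0.3 [0.7 0.4 0.1] q7 -0.11
3.1 [-162.7    0.2  150. ] w 0.0 [ 0.9  0.2 -0.6] q7 -0.21
False
4.3 [-161.4   -0.4   45.6] w -0.1 [ 0.1 -0.5 -0.6] q7 -0.28
5.1 [-1.999e+02  1.000e-01  4.490e+01] w 0.1 [-0.  -0.2 -0.1] q7 -0.22
6.2 [-2.736e+02  1.000e-01  4.490e+01] w -0.1 [0.8 0.7 0.4] q7 -0.09
7.2 [-270.     0.6  178.9] w 0.2 [ 0.2 -0.5 -0.5] q7 -0.01
```

View pics/t1z.png

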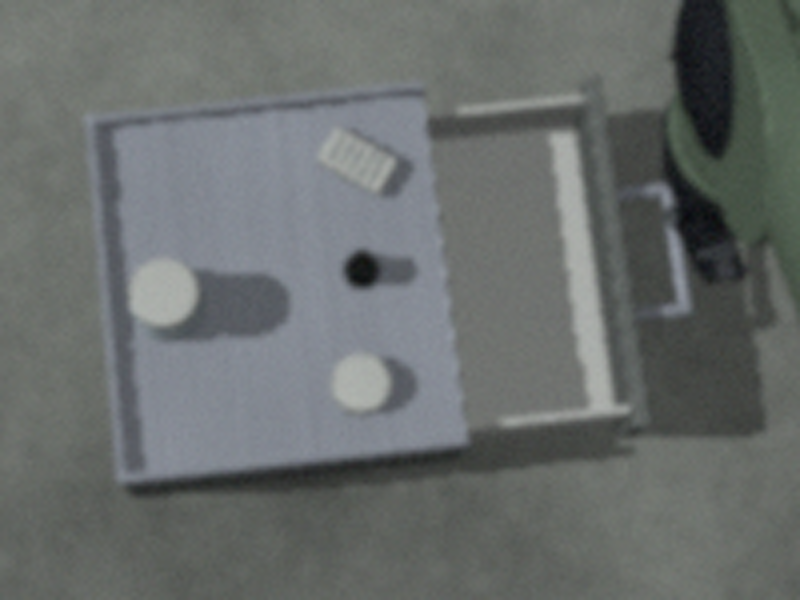

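The drawer is open about 120 mm (handle now near full-image pixel (405,227)), and the three pieces have not moved. I'll pick the bung first.

```bash
cat >> h.py <<'E'
def pick(xy,a,z):
    p=[*xy,175]; robot.reach(p,R(a,p)); robot.move_straight([*xy,z],speed=120,contact_N=8); st()
    robot.grasp(30); st(); robot.move_straight([*xy,165],speed=200); st()
def drop(y,z=55):
    p=C(-178,y,165); robot.reach(p,R(TH+np.pi/2,p)); st()
    robot.move_straight(C(-178,y,z),speed=170); robot.release(); robot.pause(.2); robot.move_straight(p,speed=250); st()
E
python3 - <<'E'
from h import *
robot.release()
pick((590.5,39),TH,103)
drop(0)
for n in("top","side"): cv2.imwrite(f"pics/{n}2.png",capture(n)[:,:,::-1])
E
```

```text
9.9 [-58.6  -0.3 103.5] w 85.6 [0.1 0.2 0.5] q7 0.93
10.5 [-5.880e+01 -1.000e-01  1.033e+02] w 22.9 [-1.1 -0.7  5. ] q7 0.93
10.9 [-5.890e+01 -1.000e-01  1.656e+02] w 22.8 [-0.2 -0.5 -1.1] q7 0.99
12.0 [-177.3    0.2  164.5] w 22.8 [ 0.2 -0.2  0.1] q7 -0.17
14.3 [-1.782e+02  1.000e-01  1.654e+02] w 85.5 [-0.7  0.6 -0.6] q7 -0.17
```

View pics/side2.png

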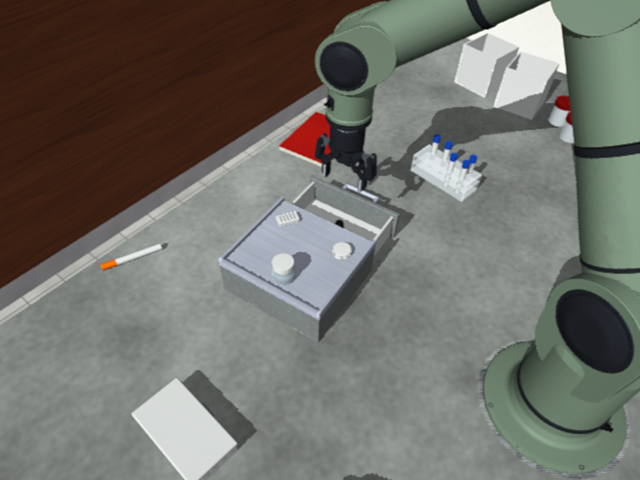

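The bung lies in the drawer, at about (340,223). The cap and holder are untouched. Next come the cap and then the holder.

```bash
python3 - <<'E'
from h import *
pick((511.6,37.4),TH,101)
w=robot.observe()["width"]
if 30<w<50:
    drop(45)
    pick((668.8,42),np.deg2rad(-31),101)
    w=robot.observe()["width"]
    if 20<w<40: drop(-45)
for n in("top","side"): cv2.imwrite(f"pics/{n}3.png",capture(n)[:,:,::-1])
a=cv2.imread("pics/top3.png")[165:315,235:435];b=cv2.imread("pics/side3.png")[165:315,205:405]
cv2.imwrite("pics/t3z.png",cv2.resize(np.vstack([a,b]),None,fx=2,fy=2,interpolation=cv2.INTER_CUBIC))
E
```

```text
16.2 [-50.6  78.2 101.4] w 85.6 [ 0.4  1.  -0.4] q7 0.84
16.7 [-50.9  78.3 101.6] w 38.3 [-2.  -0.6  9.7] q7 0.84
17.2 [-51.1  78.4 165.4] w 38.4 [ 0.3  0.5 -0.7] q7 0.93
18.2 [-177.3   45.3  164.4] w 38.4 [-0.2  0.   0.1] q7 -0.16
20.4 [-178.2   45.   165.4] w 85.3 [ 0.2 -0.3 -0.4] q7 -0.17
21.9 [-65.4 -78.4 101.6] w 85.2 [-0.1 -0.1  1.1] q7 -0.94
22.5 [-65.2 -78.3 101.4] w 27.2 [-0.9 -0.1  4.9] q7 -0.94
22.9 [-65.3 -78.2 165.5] w 27.1 [-0.8 -0.4  0.2] q7 -0.91
23.7 [-177.1  -44.9  164.3] w 27.2 [-0.1  1.2 -0.2] q7 -0.17
25.9 [-178.1  -44.9  165.4] w 85.4 [ 0.4 -0.4 -1. ] q7 -0.17
```

View pics/t3z.png

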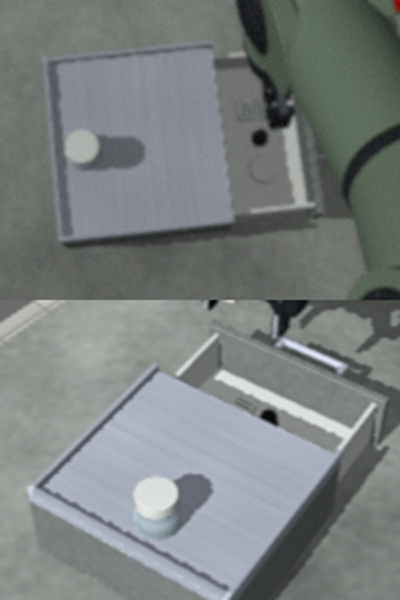

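All three pieces are in the drawer: holder, bung and cap sit in a row at about (250,110), (260,137) and (262,168) in the upper half of the crop, and the jar is unmoved. Now I push the bar from outside.

```bash
python3 - <<'E'
from h import *
robot.grasp(30)
robot.move_straight(C(-325,0,165),speed=200); robot.move_straight(C(-325,0,50),speed=150); st()
robot.move_straight(C(-285,0,50),speed=50)
for i in range(3):
    hit=robot.move_straight(C(-160,0,50),speed=60,contact_N=12); print(hit); st()
    if cab(robot.observe()["tool_pos"])[0]>-190: break
robot.move_straight(C(-200,0,50),speed=100); robot.move_straight(C(-240,0,190),speed=200); robot.move_straight(C(-420,0,230),speed=250); robot.pause(.3); st()
for n in("top","side"): cv2.imwrite(f"pics/{n}4.png",capture(n)[:,:,::-1])
a=cv2.imread("pics/top4.png")[165:315,235:435];b=cv2.imread("pics/side4.png")[165:315,205:405]
cv2.imwrite("pics/t4z.png",cv2.resize(np.vstack([a,b]),None,fx=2,fy=2,interpolation=cv2.INTER_CUBIC))
E
```

```text
28.6 [-325.    -0.6   50.9] w -0.1 [0.3 0.3 1.2] q7 0.01
True
31.0 [-1.886e+02  1.000e-01  5.000e+01] w -0.2 [ 1.5 -5.6  2.4] q7 -0.23
33.3 [-4.193e+02 -2.000e-01  2.301e+02] w 0.1 [-0.1  0.5  0.9] q7 0.25
```

View pics/t4z.png

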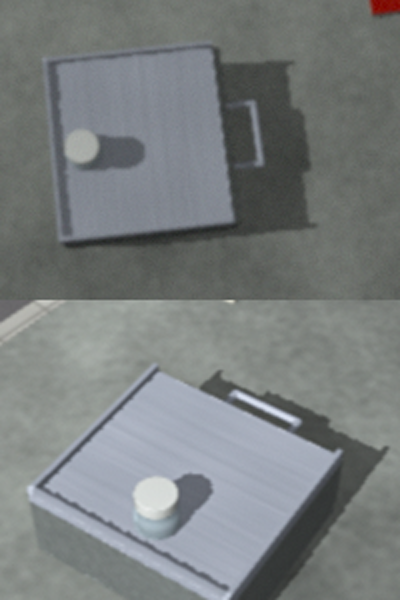

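The deck shows only the jar, and the drawer front is hidden under the deck edge, with the handle at about full-image (364,231). To confirm it is fully shut I'll press once more, slowly, and compare the stop position.

```bash
python3 - <<'E'
from h import *
robot.move_straight(C(-240,0,190),speed=250); robot.move_straight(C(-210,0,50),speed=150)
print(robot.move_straight(C(-160,0,50),speed=30,contact_N=20)); st()
robot.move_straight(C(-210,0,50),speed=100); robot.move_straight(C(-240,0,190),speed=200); robot.move_straight(C(-420,0,230),speed=250); robot.pause(.3); st()
for n in("top","side"): cv2.imwrite(f"pics/{n}5.png",capture(n)[:,:,::-1])
a=cv2.imread("pics/top5.png")[175:300,245:395]
cv2.imwrite("pics/t5z.png",cv2.resize(a,None,fx=4.8,fy=4.8,interpolation=cv2.INTER_CUBIC))
print(*[onz("top",(245+(u+.5)/4.8-.5,175+(v+.5)/4.8-.5),63) for u,v in((592,271),)])
p=C(-164,0,63); q=P("top")@[*p,1]; q=q[:2]/q[2]; print("expected shut px zoomed",(q-[245,175])*4.8)
E
```

```text
True
36.3 [-1.886e+02  1.000e-01  4.990e+01] w 0.2 [ 1.8 -3.2  2.5] q7 -0.23
38.8 [-4.193e+02 -2.000e-01  2.301e+02] w 0.1 [-0.5 -0.1  0.2] q7 0.25
[607.35571026 -86.31549812  63.        ]
expected shut px zoomed [555.5301295  275.15200052]
```

View pics/t5z.png

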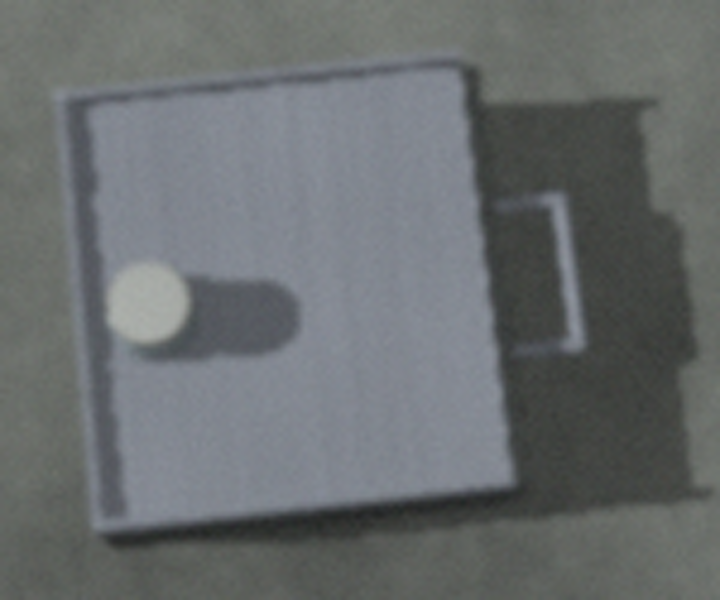

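The second press, at 20 N, stopped at the same point (-188.6), so the drawer is on its hard stop. The picture agrees: the 12 mm front sits flush against the deck edge, with the handle mid at (568,272) in the crop. Reading the "130 mm open when fully out" as the shut handle sitting at about -174 mm fits my measurement of about -171.

```bash
python3 -c "
from bench import ticket
print(ticket.sign_off())"
```

```text
the job is handed in; nothing more can be done
None
```

The cap, bung and slide holder are in the drawer and it is shut against its stop; the jar was not touched and nothing came near the rack or slide box. I handed the job in at about 39 s, and no verdict came back.

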